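# Work the lever of the bottle-cap bin and let its lid down softly

### The arm

A 6-joint arm with a two-finger parallel gripper is mounted at the origin on the work surface. World frame = base frame: x ahead of the robot, y to its left, z up, the work surface at z = 0. Lengths are in mm, angles in rad, forces in N, time in s.
With the tool pointing down it reaches from about 350 to 975 mm from the base axis. Payload 7.1 kg.
Tool frame: the origin (TCP) lies on the mounting face of the last link; the fingertips stand 182 mm ahead of it and the grasp point (between the pads) lies 163 mm ahead of it (ctrl.finger_overhang is the distance from the TCP to the fingertips, in mm); z points along the fingers, y is the direction in which the jaws open and shut (so a half turn about z gives the same grasp; the last joint's range is limited). The gripper opens to 88 mm and grips with 3 to 60 N. Pads are 20 mm wide; open, the fingers measure 115 mm over their backs; the gripper's body (75 mm by 178 mm) begins 61 mm behind the grasp point.
Start: joints at [1.202, 0.423, 1.63, -0, 1.089, -0.019], TCP at [214.162, 587.147, 404.675] pointing down, gripper open.
Joint ranges: [-3, 3], [-0.9, 2.11], [0.09, 2.58], [-1.31, 4.45], [0.11, 2.69], [-2.54, 2.54]. Speed limits (rad/s): [2.39, 2.39, 3.01, 3.14, 3.14, 3.14].

### API

Orientations are given as a rotation vector (axis times angle).
In Python, from workcell import ctrl, viewer, recognise gives the robot as it stands.
- The arm moves only by the shell command python3 -m handwheel 'ROWS'. ROWS is JSON, a list of rows, each an object of numbers: "gripper": the closure, from 0 (fully open) to 1 (shut); "tx", "ty", "tz": the shift along the tool's x, y, z in m; "rx", "ry", "rz": the turn, a rotation vector about the tool's x, y, z in degrees. In form: [{"gripper": .., "tx": .., "ty": .., "tz": .., "rx": .., "ry": .., "rz": ..}, ...]. A call has 1 to 8 rows; each row shifts and turns the commanded pose from where the row before left it, along the tool's axes as they then stand; what a row does not reach is not made up. A row lasts 1/8 s, in which the tool goes at most 62.5 mm and 10.7 degrees, less where a joint would pass 70% of its speed; a pose out of reach is approached as far as the arm can. A call with a gripper value outside its range is refused whole. The fingers move at their own pace and stop on an object; the grip force is fixed at half the most. Time passes only in rows, so rows that do not move let the fingers close. It gives the time, the measured TCP pose, the force and the opening at its end, in the units of the state.
- ctrl.get_obs(): the state, without advancing time (a new reading comes with each control period).
- viewer.get_image(name): name is "scene" or "top" or "wrist"; returns a dict with "image" (480x640x3 uint8, red, green, blue), "range_z" (480x640 float32, mm along the optical axis (not along the pixel's ray), 0 where there is no reading), "vfov" (degrees; the focal length in pixels is half the picture's height over the tangent of half this angle, whatever the lens; pixels are square), "cx", "cy" (the principal point, pixels), "extrinsics" (4x4, takes a point from world to camera coordinates); the wrist camera has in their place "T_tool_cam" (4x4, takes a point from camera to tool coordinates, whose origin is the TCP and whose axes are the flange's). Camera axes: x right, y up, looking along -z (the intrinsics and any distortion apply to the point x, -y, -z); pixel columns grow to the right and rows downward; lengths in mm; the calibration is good to about 2 mm. A picture is of the moment at which its call begins: read the wrist's pose just before it.
- ctrl.close_job(): hands the job in, once; it reports no verdict.
Trained networks look in a picture, given as the dict that the camera call returned (one of the last four; its "shot" number tells which), for a name from the list of things; names that differ only in an ending like _2 or _b are one class to them, and where a whole thing is asked for, a point or a joint stands for the part that bears it (a point fixed in the world has none). Each returns a list of dicts, best first, with "p" (0 to 1); they miss things now and then, are a little off and sometimes report something else, mostly with a low value. They report only what shows in the picture. A call takes as long as a camera call.
- recognise(picture, name): "xy" ([column, row] as shares, 0 to 1, of the picture: columns of its width, rows of its height, amid what is visible of it).
The state is a dict: "t": time; "qpos": joint angles; "qvel": joint speeds; "joint_torque": joint torques, N m; "ee_pos": TCP position; "orientation": TCP orientation; "ft_force": force on the tool from outside, world axes, zero at the start; "moment": the same for the moment, N m; "width": finger opening in mm.
Only numpy, scipy, OpenCV 4.12 (cv2) and the standard library are available. Lean on these libraries where they do the work, as an engineer would, in place of code of your own. Each camera call takes 0.05 s, during which the arm holds its last target.

### The job

A workmate wants to tip some caps into the cap bin with the red lid: press that bin's lever paddle right down with the fingertips so that its lid stands wide open, and keep it open for two seconds. Then let the paddle rise slowly under your fingers, easing the lid down gently all the way until it is shut, without letting it drop or slam, and move clear. Work the lid only by its lever, grasp nothing, and leave the blue-lidded bin, the jar, the bottle and the block alone.

Things in the scene. Friction and masses are not known exactly. Their poses are not given: they have to be found in the camera images.
- red_bin: Fixed aluminium bin with a red lid and red lever paddle, the bin to be opened. 150 mm deep (its x), 200 mm wide (its y), 158 mm high with lid. Origin: centre of its underside, on the table. Its -x side is the front, towards the robot, with the paddle; the lid hinges on the top of the far (+x) wall. A steel bar round its +y side joins paddle and pivot.
- red_paddle (a point): Centre of the top face of the red paddle, a level plate 44 mm (x) by 60 mm (y), 10 mm thick, 190 mm in front (-x) of the bin's origin, top 95 mm up when the lid is shut. The lever's pivot axis is along y, 50 mm in front of the bin's origin, 85 mm up, 140 mm behind this point. Pressed right down, this point has sunk 42 mm along that arc, to 53 mm up and 9 mm nearer the bin.
- red_lever (a joint): Lever angle, rad: 0 up (lid shut), 0.30 pressed right down to its stop. It takes about 3 to 10 N on the paddle all the way; no latch, little friction: let go, it comes up and the lid drops shut in well under a second. The lid comes down only as fast as the finger on the paddle lets the paddle rise.
- red_lid (a joint): Lid angle, rad: 0 shut, about 1.1 with the lever right down. A push rod ties it to the lever: lid angle = 3.67 x lever angle, so lid 0.9 rad is lever 0.245 rad (paddle 34 mm down).
- red_lid_front (a point): Middle of the front edge of the flat red lid (152 by 204 mm, 6 mm thick), on its top face; 150 mm from the hinge line, straight above the bin's front wall when shut.
- blue_bin: Fixed aluminium bin with a blue lid and blue lever paddle, the other bin, to be left alone. 150 mm deep (its x), 200 mm wide (its y), 158 mm high with lid. Origin: centre of its underside, on the table. Its -x side is the front, towards the robot, with the paddle; the lid hinges on the top of the far (+x) wall. A steel bar round its +y side joins paddle and pivot.
- blue_paddle (a point): Centre of the top face of the blue paddle, a level plate 44 mm (x) by 60 mm (y), 10 mm thick, 190 mm in front (-x) of the bin's origin, top 95 mm up when the lid is shut. The lever's pivot axis is along y, 50 mm in front of the bin's origin, 85 mm up, 140 mm behind this point. Pressed right down, this point has sunk 42 mm along that arc, to 53 mm up and 9 mm nearer the bin.
- blue_lever (a joint): Lever angle, rad: 0 up (lid shut), 0.30 pressed right down to its stop. It takes about 3 to 10 N on the paddle all the way; no latch, little friction: let go, it comes up and the lid drops shut in well under a second. The lid comes down only as fast as the finger on the paddle lets the paddle rise.
- blue_lid (a joint): Lid angle, rad: 0 shut, about 1.1 with the lever right down. A push rod ties it to the lever: lid angle = 3.67 x lever angle, so lid 0.9 rad is lever 0.245 rad (paddle 34 mm down).
- blue_lid_front (a point): Middle of the front edge of the flat blue lid (152 by 204 mm, 6 mm thick), on its top face; 150 mm from the hinge line, straight above the bin's front wall when shut.
- jar: Small amber glass jar with a white cap, diameter 48 mm, height 60 mm, standing loose on the table between the two paddles; origin at the centre of its underside. To be left alone.
- bottle: Dark amber glass bottle, diameter 72 mm, height 240 mm, standing loose at the left (+y) side; origin at the centre of its underside. To be left alone.
- block: Hollow terracotta block 190 by 90 by 60 mm, lying loose at the right (-y) side; origin at the centre of its underside. To be left alone.

How it is judged (in metres and radians):
On the way, in this order (a step that is already met when the one before it is completed fails the run):
1. the red lid stands wide open (0.9 rad or more) for two seconds (value of joint red_lid above 0.9 rad), for 1.8 s.
2. the red lid is shut again (value of joint red_lid below 0.04 rad), for 0.3 s.
At the end, for the whole second after the job is handed in: The red lid is shut (under 0.04 rad), its lever is up (under 0.02 rad) and at rest, the blue lid is shut (under 0.04 rad), and jar, bottle and block are within 20 mm of where they were (value of joint each of red_lid, blue_lid below 0.04 rad and value of joint red_lever below 0.02 rad and velocity of joint red_lid between -0.1 and 0.1 rad/s and distance of each of jar, bottle, block from where it was at the start of the episode below 0.02 m); the robot touches nothing.
It fails at once if the red lid drops or slams: it comes down faster than 2 rad/s when less than 0.8 rad open (velocity of joint red_lid below -2 rad/s and value of joint red_lid below 0.8 rad).
It fails at once if a lid is touched by the robot with more than 1 N (contact force between any of the fingers, the arm and red_lid above 1 N or contact force between any of the fingers, the arm and blue_lid above 1 N).
It fails at once if the blue bin's lever is worked (its lid opens past 0.15 rad) (value of joint blue_lid above 0.15 rad).
It fails at once if the jar, the bottle or the block is moved more than 20 mm, lifted included (distance of any of jar, bottle, block from where it was at the start of the episode above 0.02 m).
It also fails if it takes over 48 s, if anything falls off the work surface, if the arm or the gripper's body presses on something with over 40 N, if the wrist force passes 120 N, or if a joint passes its speed limit or range.

## Working session

There is one attempt and no reset: what is moved stays moved. The work goes in short steps, Python scripts to look and compute and a shell command to move; the robot and the scene stay as the last step left them, time stands still between calls to the robot, and variables do not carry over. Pictures are saved under pics/ and viewed, and the job is handed in when it is done.

```bash
mkdir -p pics; cat > h.py <<'E'
import numpy as np,cv2
from workcell import ctrl,viewer,recognise
def shot(n):
    return viewer.get_image(n)
def world(d,u,v,z=None):
    f=240/np.tan(np.radians(d['vfov']/2)); E=np.array(d['extrinsics'])
    r=z if z else d['range_z'][int(round(v)),int(round(u))]
    c=np.array([(u-d['cx'])/f*r,-(v-d['cy'])/f*r,-r,1]); return (np.linalg.inv(E)@c)[:3]
E
python3 - <<'E'
from h import *
o=ctrl.get_obs();print({k:np.round(v,3) for k,v in o.items()},ctrl.finger_overhang)
for n in('scene','top'):
    d=shot(n);cv2.imwrite(f'pics/{n}0.png',d['image'][:,:,::-1]);print(n,{k:v for k,v in d.items() if k not in('image','range_z')})
    for w in('red_bin','red_paddle','blue_paddle','jar','bottle','block','red_lid','blue_lid'):
        r=recognise(d,w)
        for q in r[:2]:
            u,v=q['xy'][0]*640,q['xy'][1]*480;print(w,round(q['p'],2),round(u),round(v),np.round(world(d,u,v)))
E
```

```text
{'t': np.float64(0.0), 'qpos': array([ 1.202,  0.424,  1.631, -0.   ,  1.089, -0.019]), 'qvel': array([-0.   ,  0.002, -0.   , -0.003,  0.   , -0.002]), 'joint_torque': array([ 3.0000e-03, -5.4460e+01, -2.7367e+01,  6.5000e-02,  2.3000e-02,
       -0.0000e+00]), 'ee_pos': array([214.093, 586.885, 403.885]), 'orientation': array([-5.470e-01, -3.093e+00,  2.000e-03]), 'ft_force': array([ 0.142,  0.109, -0.896]), 'moment': array([-0.007, -0.028, -0.042]), 'width': np.float64(87.503)} 182.0
scene {'vfov': 55.094548472075466, 'cx': 323.7742896234951, 'cy': 238.63313107229212, 'extrinsics': array([[ 7.82890344e-01,  6.22154737e-01,  2.48851989e-03,
        -4.83383102e+02],
       [-4.59063277e-01,  5.74954747e-01,  6.77265049e-01,
         1.92765687e+02],
       [ 4.19932872e-01, -5.31366655e-01,  7.35734912e-01,
        -1.66067409e+03],
       [ 0.00000000e+00,  0.00000000e+00,  0.00000000e+00,
         1.00000000e+00]]), 'shot': 1}
red_bin 0.66 375 207 [673. 171. 162.]
red_paddle 0.81 332 185 [458. 242.  86.]
blue_paddle 0.74 241 261 [ 462. -182.   89.]
jar 0.72 282 238 [457. -10.  38
[... 342 characters left out ...]
      [ 9.91420311e-01,  2.90359619e-02,  1.27446773e-01,
        -6.21001058e+02],
       [-1.27253702e-01, -8.41049788e-03,  9.91834542e-01,
        -1.76508791e+03],
       [ 0.00000000e+00,  0.00000000e+00,  0.00000000e+00,
         1.00000000e+00]]), 'shot': 2}
red_bin 0.83 247 231 [634. 237. 171.]
red_paddle 0.79 246 293 [463. 241.  92.]
red_paddle 0.27 505 311 [ 431. -533.   54.]
blue_paddle 0.71 391 295 [ 469. -186.   84.]
jar 0.54 326 302 [444.   6.  64.]
jar 0.28 411 228 [ 656. -233.  167.]
bottle 0.73 146 303 [421. 511. 172.]
bottle 0.16 508 311 [ 432. -541.   55.]
block 0.8 512 308 [ 440. -551.   58.]
red_lid 0.79 244 226 [652. 246. 159.]
blue_lid 0.77 411 230 [ 652. -231.  167.]
```

View pics/scene0.png

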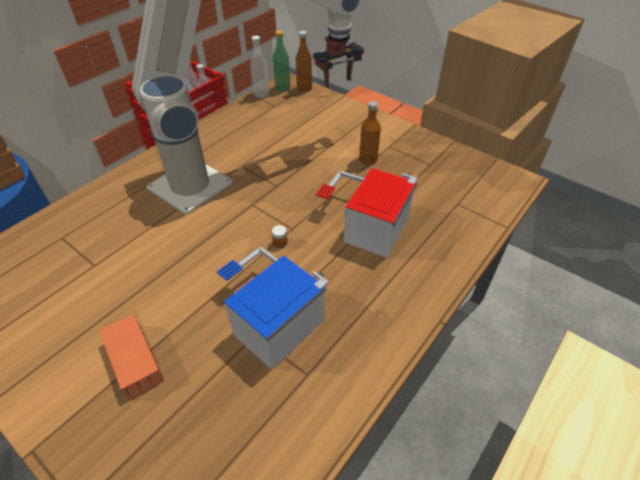

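View pics/top0.png

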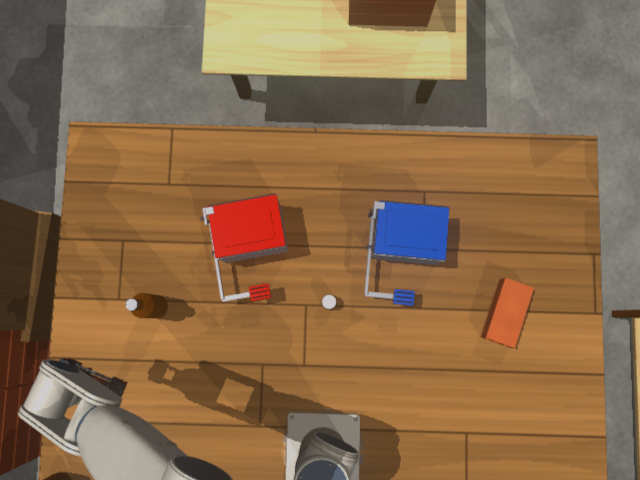

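```bash
python3 - <<'E'
from h import *
from scipy.spatial.transform import Rotation as R
o=ctrl.get_obs();print(R.from_rotvec(o['orientation']).as_matrix().round(3))
for n in('top','scene'):
    d=shot(n)
    h=cv2.cvtColor(d['image'],cv2.COLOR_RGB2HSV)
    m=(((h[...,0]<6)|(h[...,0]>172))&(h[...,1]>140)&(h[...,2]>60)).astype(np.uint8)
    k,l,s,c=cv2.connectedComponentsWithStats(m)
    for i in range(1,k):
        if s[i,4]<60: continue
        P=np.array([world(d,x,y) for y,x in zip(*np.where(l==i)) if d['range_z'][y,x]>0])
        print(n,s[i],P.shape,'pct',np.percentile(P,[2,10,50,90,98],axis=0).round().tolist())
        T=P[(P[:,2]>np.median(P[:,2])-8)&(P[:,2]<np.median(P[:,2])+8)]
        print(cv2.minAreaRect(T[:,:2].astype(np.float32)))
E
```

```text
[[-0.939  0.343  0.   ]
 [ 0.343  0.939  0.   ]
 [-0.     0.    -1.   ]]
top [ 209  194   77   64 3669] (3657, 3) pct [[572.0, 142.0, 151.0], [591.0, 161.0, 154.0], [650.0, 240.0, 160.0], [712.0, 318.0, 165.0], [732.0, 337.0, 169.0]]
((652.878662109375, 241.57769775390625), (152.89405822753906, 204.0687713623047), 11.946028709411621)
top [249 284  22  17 292] (290, 3) pct [[445.0, 173.0, 7.0], [450.0, 179.0, 89.0], [466.0, 203.0, 95.0], [483.0, 225.0, 101.0], [489.0, 233.0, 105.0]]
((466.5368957519531, 202.13031005859375), (42.37839889526367, 58.56382369995117), 11.899863243103027)
scene [191  60   8  17  65] (65, 3) pct [[-1219.0, 725.0, -369.0], [-1206.0, 730.0, -288.0], [-869.0, 738.0, -124.0], [-853.0, 978.0, -92.0], [-842.0, 1002.0, -90.0]]
((-873.2030029296875, 737.249755859375), (11.048367500305176, 42.29422378540039), 82.94631958007812)
scene [ 189   67   38   52 1027] (1022, 3) pct [[-1201.0, 528.0, -391.0], [-726.0, 554.0, -239.0], [-647.0, 656.0, -161.0], [-639.0, 734.0, -96.0], [-634.0, 1085.0, -83.0]]
((-656.8847045898438, 656.771240234375), (106.14141845703125, 247.44039916992188), 29.71091651916504)
scene [124  80  31  69 613] (613, 3) pct [[-1205.0, 349.0, -462.0], [-942.0, 351.0, -401.0], [-908.0, 356.0, -256.0], [-850.0, 369.0, -110.0], [-827.0, 480.0, -79.0]]
((-883.1168212890625, 369.7704162597656), (37.42897033691406, 127.04981994628906), 89.99575805664062)
scene [ 346  168   69   55 2247] (2239, 3) pct [[574.0, 136.0, 155.0], [594.0, 154.0, 157.0], [654.0, 228.0, 160.0], [714.0, 312.0, 163.0], [732.0, 333.0, 165.0]]
((649.932861328125, 238.50750732421875), (152.81192016601562, 207.83212280273438), 11.936749458312988)
scene [316 184  19  15 166] (165, 3) pct [[443.0, 169.0, 90.0], [449.0, 173.0, 92.0], [467.0, 196.0, 96.0], [483.0, 220.0, 99.0], [489.0, 226.0, 101.0]]
((465.8560485839844, 195.74560546875), (42.22226333618164, 59.54624938964844), 9.953458786010742)
```

The top view shows the red bin's lid at (247,228) and its paddle at (260,293). The scene view agrees. The bin is yawed about 12°, the paddle centre is near (466, 200, 95), and that fits the lid centre minus 190 mm. `recognise` was pulled towards the bar, so I'm using the geometry. I'll lift, travel and close the fingers.

```bash
python3 -m handwheel '[{"gripper":1,"tz":-0.035},{"gripper":1,"tz":-0.035},{"gripper":1,"tx":-0.045,"ty":-0.035},{"gripper":1,"tx":-0.045,"ty":-0.035},{"gripper":1,"tx":-0.045,"ty":-0.035},{"gripper":1,"tx":-0.045,"ty":-0.035},{"gripper":1,"tx":-0.045,"ty":-0.035},{"gripper":1,"tx":-0.045,"ty":-0.035}]'
python3 -m handwheel '[{"gripper":1,"tx":-0.045,"ty":-0.035},{"gripper":1,"tx":-0.045,"ty":-0.035},{"gripper":1,"rz":-10},{"gripper":1,"rz":-10},{"gripper":1,"rz":-10},{"gripper":1,"rz":-2},{"gripper":1},{"gripper":1}]'
cat > st.py <<'E'
from h import *
from scipy.spatial.transform import Rotation as R
o=ctrl.get_obs();M=R.from_rotvec(o['orientation']).as_matrix()
print(o['t'],o['ee_pos'].round(1),o['ft_force'].round(1),o['width']);print(M.round(3))
t=np.array([466,200.5,280]);print('tool shift',(M.T@(t-o['ee_pos'])).round(1))
E
python3 st.py
```

```text
1.0 [214.2 587.1 404.7] [ 0.5  0.3 -0.9] 87.92479308963276
[[-0.939  0.343  0.   ]
 [ 0.343  0.939  0.   ]
 [-0.     0.    -1.   ]]
tool shift [-369.1 -276.9  124.7]$[0]: bad value
$[0]: bad value
```

```bash
python3 -m handwheel '[{"gripper":1.0,"tx":0,"ty":0,"tz":-0.035,"rx":0,"ry":0,"rz":0}]'; python3 -m handwheel --help
```

```text
t: 1.12
ee_pos: [213.9, 586.4, 437.3]
orientation: [-0.546, -3.093, 0.009]
ft_force: [-0.7, 0.6, 0.4]
width: 80.9invalid input: not JSON, or not a number
```

All keys are needed in each row.

```bash
python3 -m handwheel '[{"gripper":1,"tx":0,"ty":0,"tz":-0.035,"rx":0,"ry":0,"rz":0},{"gripper":1,"tx":-0.045,"ty":-0.035,"tz":0,"rx":0,"ry":0,"rz":0},{"gripper":1,"tx":-0.045,"ty":-0.035,"tz":0,"rx":0,"ry":0,"rz":0},{"gripper":1,"tx":-0.045,"ty":-0.035,"tz":0,"rx":0,"ry":0,"rz":0},{"gripper":1,"tx":-0.045,"ty":-0.035,"tz":0,"rx":0,"ry":0,"rz":0},{"gripper":1,"tx":-0.045,"ty":-0.035,"tz":0,"rx":0,"ry":0,"rz":0},{"gripper":1,"tx":-0.045,"ty":-0.035,"tz":0,"rx":0,"ry":0,"rz":0},{"gripper":1,"tx":-0.045,"ty":-0.035,"tz":0,"rx":0,"ry":0,"rz":0}]'
python3 -m handwheel '[{"gripper":1,"tx":-0.045,"ty":-0.035,"tz":0,"rx":0,"ry":0,"rz":0},{"gripper":1,"tx":0,"ty":0,"tz":0,"rx":0,"ry":0,"rz":-10},{"gripper":1,"tx":0,"ty":0,"tz":0,"rx":0,"ry":0,"rz":-10},{"gripper":1,"tx":0,"ty":0,"tz":0,"rx":0,"ry":0,"rz":-10},{"gripper":1,"tx":0,"ty":0,"tz":0,"rx":0,"ry":0,"rz":-2},{"gripper":1,"tx":0,"ty":0,"tz":0,"rx":0,"ry":0,"rz":0},{"gripper":1,"tx":0,"ty":0,"tz":0,"rx":0,"ry":0,"rz":0}]'
python3 st.py
```

```text
t: 2.12
ee_pos: [426.8, 247.4, 475.0]
orientation: [0.546, 3.093, 0.001]
ft_force: [1.0, 0.5, 0.2]
width: 2.2
t: 3.0
ee_pos: [456.4, 200.8, 474.7]
orientation: [-0.324, 3.125, 0.0]
ft_force: [0.4, 0.5, 0.3]
width: 0.1
3.0 [456.4 200.8 474.7] [0.4 0.5 0.3] 0.11415132389821532
[[-0.979 -0.205  0.   ]
 [-0.205  0.979  0.   ]
 [-0.     0.    -1.   ]]
tool shift [ -9.4  -2.3 194.7]
```

```bash
python3 -m handwheel '[{"gripper":1,"tx":-0.009,"ty":-0.002,"tz":0.045,"rx":0,"ry":0,"rz":0},{"gripper":1,"tx":0,"ty":0,"tz":0.045,"rx":0,"ry":0,"rz":0},{"gripper":1,"tx":0,"ty":0,"tz":0.045,"rx":0,"ry":0,"rz":0},{"gripper":1,"tx":0,"ty":0,"tz":0.03,"rx":0,"ry":0,"rz":0},{"gripper":1,"tx":0,"ty":0,"tz":0,"rx":0,"ry":0,"rz":0}]'
python3 - <<'E'
from h import *
d=shot('scene');cv2.imwrite('pics/s1.png',cv2.resize(d['image'][120:280,230:450,::-1],None,fx=3.5,fy=3.5,interpolation=3))
d=shot('top');cv2.imwrite('pics/t1.png',cv2.resize(d['image'][180:330,190:390,::-1],None,fx=4,fy=4,interpolation=3))
d=shot('wrist');cv2.imwrite('pics/w1.png',d['image'][:,:,::-1])
E
```

```text
t: 3.62
ee_pos: [464.9, 200.4, 307.8]
orientation: [0.325, -3.12, 0.002]
ft_force: [-0.7, 0.6, -1.1]
width: 0.6
```

View pics/s1.png

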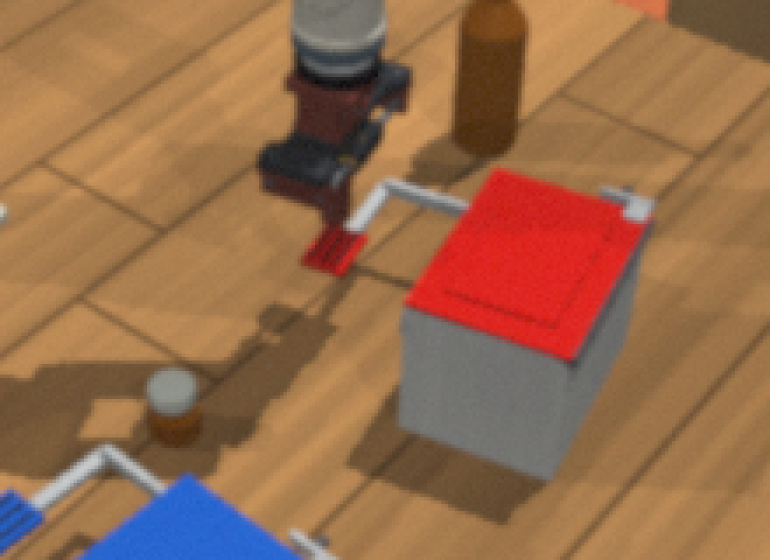

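View pics/w1.png

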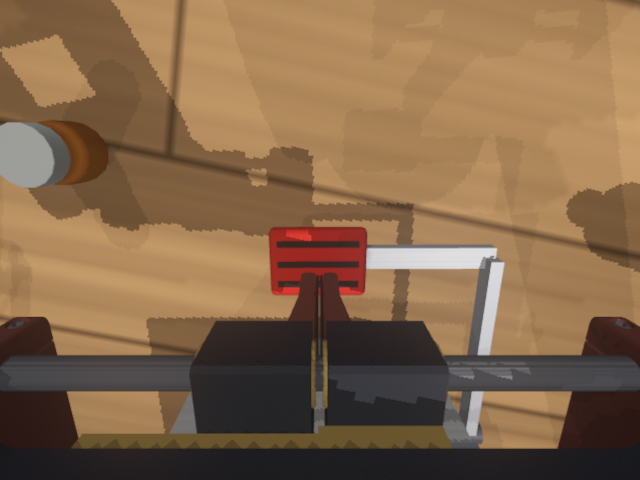

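The scene and wrist views both put the closed fingertips (wrist px ~320,275) centrally above the red paddle (320,260), about 25 mm up. I'll descend slowly.

```bash
python3 -m handwheel '[{"gripper":1,"tx":0,"ty":0,"tz":0.008,"rx":0,"ry":0,"rz":0},{"gripper":1,"tx":0,"ty":0,"tz":0.008,"rx":0,"ry":0,"rz":0},{"gripper":1,"tx":0,"ty":0,"tz":0.005,"rx":0,"ry":0,"rz":0},{"gripper":1,"tx":0,"ty":0,"tz":0.004,"rx":0,"ry":0,"rz":0},{"gripper":1,"tx":0,"ty":0,"tz":0.004,"rx":0,"ry":0,"rz":0},{"gripper":1,"tx":0,"ty":0,"tz":0.0,"rx":0,"ry":0,"rz":0}]'
python3 -m handwheel '[{"gripper":1,"tx":0,"ty":0,"tz":0.004,"rx":0,"ry":0,"rz":0},{"gripper":1,"tx":0,"ty":0,"tz":0.004,"rx":0,"ry":0,"rz":0},{"gripper":1,"tx":0,"ty":0,"tz":0.004,"rx":0,"ry":0,"rz":0},{"gripper":1,"tx":0,"ty":0,"tz":0.0,"rx":0,"ry":0,"rz":0}]'
```

```text
t: 4.53
ee_pos: [465.5, 200.6, 280.4]
orientation: [0.327, -3.124, 0.0]
ft_force: [0.1, 0.0, 0.1]
width: 0.7
t: 5.03
ee_pos: [465.6, 200.7, 269.0]
orientation: [-0.327, 3.124, 0.0]
ft_force: [-2.0, -0.6, 8.6]
width: 0.5
```

```bash
python3 -m handwheel '[{"gripper":1,"tx":0,"ty":0,"tz":0.005,"rx":0,"ry":0,"rz":0},{"gripper":1,"tx":0,"ty":0,"tz":0.005,"rx":0,"ry":0,"rz":0},{"gripper":1,"tx":0,"ty":0,"tz":0.005,"rx":0,"ry":0,"rz":0},{"gripper":1,"tx":0,"ty":0,"tz":0.005,"rx":0,"ry":0,"rz":0},{"gripper":1,"tx":0,"ty":0,"tz":0.004,"rx":0,"ry":0,"rz":0},{"gripper":1,"tx":0,"ty":0,"tz":0.0,"rx":0,"ry":0,"rz":0}]'
python3 -m handwheel '[{"gripper":1,"tx":0,"ty":0,"tz":0.003,"rx":0,"ry":0,"rz":0},{"gripper":1,"tx":0,"ty":0,"tz":0.003,"rx":0,"ry":0,"rz":0},{"gripper":1,"tx":0,"ty":0,"tz":0.0,"rx":0,"ry":0,"rz":0}]'
python3 - <<'E'
from h import *
d=shot('scene');cv2.imwrite('pics/s2.png',cv2.resize(d['image'][100:280,230:450,::-1],None,fx=3.3,fy=3.3,interpolation=3))
h=cv2.cvtColor(d['image'],cv2.COLOR_RGB2HSV)
m=(((h[...,0]<6)|(h[...,0]>172))&(h[...,1]>140)&(h[...,2]>60)); m[:130]=0;m[:,:335]=0;m[:,430:]=0
P=np.array([world(d,x,y) for y,x in zip(*np.where(m)) if d['range_z'][y,x]>0])
P=P[P[:,2]>110]
a=np.array([np.cos(np.radians(12)),np.sin(np.radians(12))]);s=(P[:,:2]-[652,240])@a
p=np.polyfit(s,P[:,2],1);print(len(P),'lid angle',-np.arctan(p[0]),'zmax',P[:,2].max())
E
```

```text
t: 5.78
ee_pos: [466.3, 200.9, 245.1]
orientation: [-0.327, 3.122, 0.001]
ft_force: [1.4, 0.5, 4.3]
width: 0.3
t: 6.15
ee_pos: [465.8, 200.7, 238.8]
orientation: [-0.327, 3.124, 0.0]
ft_force: [0.5, 0.8, 2.5]
width: 0.5
1784 lid angle 1.0811255258401062 zmax 291.77597771032083
```

View pics/s2.png

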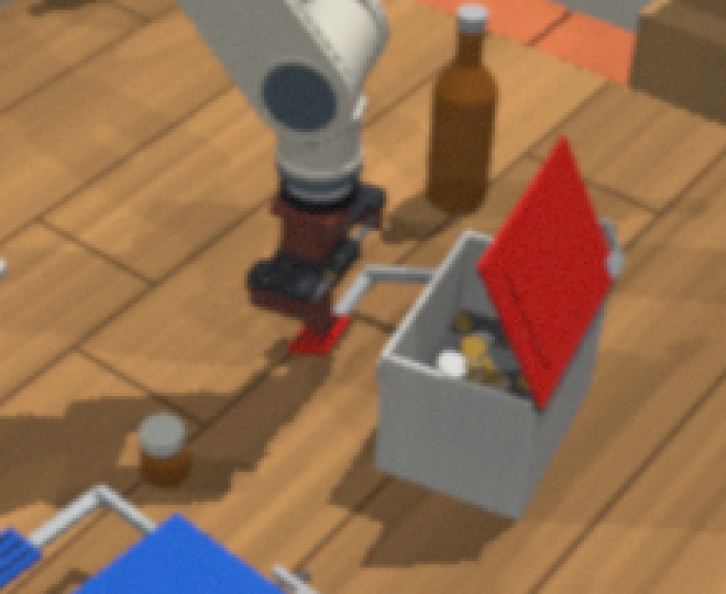

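The picture shows the lid wide open, measured at about 1.08 rad, with the fingertip on the paddle at (325,325). I'll hold it for 2.5 s.

```bash
Z='x'; python3 -m handwheel '[{"gripper":1,"tx":0,"ty":0,"tz":0.0005,"rx":0,"ry":0,"rz":0},{"gripper":1,"tx":0,"ty":0,"tz":0,"rx":0,"ry":0,"rz":0},{"gripper":1,"tx":0,"ty":0,"tz":0,"rx":0,"ry":0,"rz":0},{"gripper":1,"tx":0,"ty":0,"tz":0,"rx":0,"ry":0,"rz":0},{"gripper":1,"tx":0,"ty":0,"tz":0,"rx":0,"ry":0,"rz":0},{"gripper":1,"tx":0,"ty":0,"tz":0,"rx":0,"ry":0,"rz":0},{"gripper":1,"tx":0,"ty":0,"tz":0,"rx":0,"ry":0,"rz":0},{"gripper":1,"tx":0,"ty":0,"tz":0,"rx":0,"ry":0,"rz":0}]'
python3 -m handwheel '[{"gripper":1,"tx":0,"ty":0,"tz":0,"rx":0,"ry":0,"rz":0},{"gripper":1,"tx":0,"ty":0,"tz":0,"rx":0,"ry":0,"rz":0},{"gripper":1,"tx":0,"ty":0,"tz":0,"rx":0,"ry":0,"rz":0},{"gripper":1,"tx":0,"ty":0,"tz":0,"rx":0,"ry":0,"rz":0},{"gripper":1,"tx":0,"ty":0,"tz":0,"rx":0,"ry":0,"rz":0},{"gripper":1,"tx":0,"ty":0,"tz":0,"rx":0,"ry":0,"rz":0},{"gripper":1,"tx":0,"ty":0,"tz":0,"rx":0,"ry":0,"rz":0},{"gripper":1,"tx":0,"ty":0,"tz":0,"rx":0,"ry":0,"rz":0}]'
python3 -m handwheel '[{"gripper":1,"tx":0,"ty":0,"tz":0,"rx":0,"ry":0,"rz":0},{"gripper":1,"tx":0,"ty":0,"tz":0,"rx":0,"ry":0,"rz":0},{"gripper":1,"tx":0,"ty":0,"tz":0,"rx":0,"ry":0,"rz":0},{"gripper":1,"tx":0,"ty":0,"tz":0,"rx":0,"ry":0,"rz":0}]'
python3 -m handwheel '[{"gripper":1,"tx":0,"ty":0,"tz":-0.001,"rx":0,"ry":0,"rz":0},{"gripper":1,"tx":0,"ty":0,"tz":-0.002,"rx":0,"ry":0,"rz":0},{"gripper":1,"tx":0,"ty":0,"tz":-0.002,"rx":0,"ry":0,"rz":0},{"gripper":1,"tx":0,"ty":0,"tz":-0.002,"rx":0,"ry":0,"rz":0},{"gripper":1,"tx":0,"ty":0,"tz":-0.002,"rx":0,"ry":0,"rz":0},{"gripper":1,"tx":0,"ty":0,"tz":-0.002,"rx":0,"ry":0,"rz":0},{"gripper":1,"tx":0,"ty":0,"tz":-0.002,"rx":0,"ry":0,"rz":0},{"gripper":1,"tx":0,"ty":0,"tz":-0.002,"rx":0,"ry":0,"rz":0}]'
```

```text
t: 7.2
ee_pos: [465.6, 200.7, 238.2]
orientation: [0.327, -3.124, 0.0]
ft_force: [2.2, 0.4, 3.5]
width: 0.5
t: 8.2
ee_pos: [465.6, 200.6, 238.2]
orientation: [0.327, -3.124, 0.0]
ft_force: [0.9, 1.1, 3.4]
width: 0.5
t: 8.7
ee_pos: [465.6, 200.6, 238.2]
orientation: [0.327, -3.124, 0.0]
ft_force: [1.9, 2.0, 2.8]
width: 0.3
t: 9.7
ee_pos: [465.4, 200.5, 253.3]
orientation: [0.327, -3.124, 0.0]
ft_force: [-4.5, -1.3, 4.7]
width: 0.2
```

The paddle is following the fingers, so I'll keep easing up.

```bash
python3 -m handwheel '[{"gripper":1,"tx":0,"ty":0,"tz":-0.002,"rx":0,"ry":0,"rz":0},{"gripper":1,"tx":0,"ty":0,"tz":-0.002,"rx":0,"ry":0,"rz":0},{"gripper":1,"tx":0,"ty":0,"tz":-0.002,"rx":0,"ry":0,"rz":0},{"gripper":1,"tx":0,"ty":0,"tz":-0.002,"rx":0,"ry":0,"rz":0},{"gripper":1,"tx":0,"ty":0,"tz":-0.002,"rx":0,"ry":0,"rz":0},{"gripper":1,"tx":0,"ty":0,"tz":-0.002,"rx":0,"ry":0,"rz":0},{"gripper":1,"tx":0,"ty":0,"tz":-0.002,"rx":0,"ry":0,"rz":0},{"gripper":1,"tx":0,"ty":0,"tz":-0.002,"rx":0,"ry":0,"rz":0}]'
python3 -m handwheel '[{"gripper":1,"tx":0,"ty":0,"tz":-0.0015,"rx":0,"ry":0,"rz":0},{"gripper":1,"tx":0,"ty":0,"tz":-0.0015,"rx":0,"ry":0,"rz":0},{"gripper":1,"tx":0,"ty":0,"tz":-0.0015,"rx":0,"ry":0,"rz":0},{"gripper":1,"tx":0,"ty":0,"tz":-0.0015,"rx":0,"ry":0,"rz":0},{"gripper":1,"tx":0,"ty":0,"tz":-0.001,"rx":0,"ry":0,"rz":0},{"gripper":1,"tx":0,"ty":0,"tz":-0.001,"rx":0,"ry":0,"rz":0},{"gripper":1,"tx":0,"ty":0,"tz":-0.001,"rx":0,"ry":0,"rz":0},{"gripper":1,"tx":0,"ty":0,"tz":-0.001,"rx":0,"ry":0,"rz":0}]'
python3 -m handwheel '[{"gripper":1,"tx":0,"ty":0,"tz":-0.001,"rx":0,"ry":0,"rz":0},{"gripper":1,"tx":0,"ty":0,"tz":-0.001,"rx":0,"ry":0,"rz":0},{"gripper":1,"tx":0,"ty":0,"tz":-0.001,"rx":0,"ry":0,"rz":0},{"gripper":1,"tx":0,"ty":0,"tz":-0.001,"rx":0,"ry":0,"rz":0},{"gripper":1,"tx":0,"ty":0,"tz":0,"rx":0,"ry":0,"rz":0}]'
```

```text
t: 10.7
ee_pos: [465.2, 200.5, 269.4]
orientation: [0.327, -3.123, 0.001]
ft_force: [-6.2, -2.0, 7.5]
width: 0.3
t: 11.7
ee_pos: [466.2, 200.8, 279.4]
orientation: [-0.327, 3.123, 0.001]
ft_force: [-0.2, 1.0, 0.2]
width: 0.8
t: 12.32
ee_pos: [465.6, 200.6, 283.3]
orientation: [-0.327, 3.124, 0.0]
ft_force: [-1.0, 0.2, -0.1]
width: 0.7
```

The force is zero, so the paddle is fully up. Moving clear and checking.

```bash
python3 -m handwheel '[{"gripper":1,"tx":0,"ty":0,"tz":-0.01,"rx":0,"ry":0,"rz":0},{"gripper":1,"tx":0,"ty":0,"tz":-0.03,"rx":0,"ry":0,"rz":0},{"gripper":1,"tx":0,"ty":0,"tz":-0.04,"rx":0,"ry":0,"rz":0},{"gripper":1,"tx":0,"ty":0,"tz":-0.04,"rx":0,"ry":0,"rz":0},{"gripper":1,"tx":0,"ty":0,"tz":-0.03,"rx":0,"ry":0,"rz":0},{"gripper":1,"tx":0,"ty":0,"tz":0,"rx":0,"ry":0,"rz":0},{"gripper":1,"tx":0,"ty":0,"tz":0,"rx":0,"ry":0,"rz":0},{"gripper":1,"tx":0,"ty":0,"tz":0,"rx":0,"ry":0,"rz":0}]'
python3 - <<'E'
from h import *
d=shot('scene');cv2.imwrite('pics/s3.png',d['image'][:,:,::-1])
h=cv2.cvtColor(d['image'],cv2.COLOR_RGB2HSV)
m=(((h[...,0]<6)|(h[...,0]>172))&(h[...,1]>140)&(h[...,2]>60)); m[:130]=0;m[:,:310]=0;m[:,430:]=0
P=np.array([world(d,x,y) for y,x in zip(*np.where(m)) if d['range_z'][y,x]>0])
L=P[P[:,2]>140];a=np.array([np.cos(np.radians(12)),np.sin(np.radians(12))]);s=(L[:,:2]-[652,240])@a
print('lid',-np.arctan(np.polyfit(s,L[:,2],1)[0]),'paddle z',np.median(P[(P[:,0]<500)][:,2]))
for w in('jar','bottle','block'):
    for q in recognise(d,w)[:1]:
        u,v=q['xy'][0]*640,q['xy'][1]*480;print(w,round(u),round(v),np.round(world(d,u,v)))
E
```

```text
t: 13.32
ee_pos: [465.3, 200.5, 431.9]
orientation: [0.327, -3.122, 0.001]
ft_force: [0.3, 0.3, 0.2]
width: 0.3
lid 0.021784574181741602 paddle z 95.66877702677778
jar 279 238 [458. -23.  46.]
bottle 370 135 [432. 497. 134.]
block 133 357 [ 453. -550.   58.]
```

View pics/s3.png

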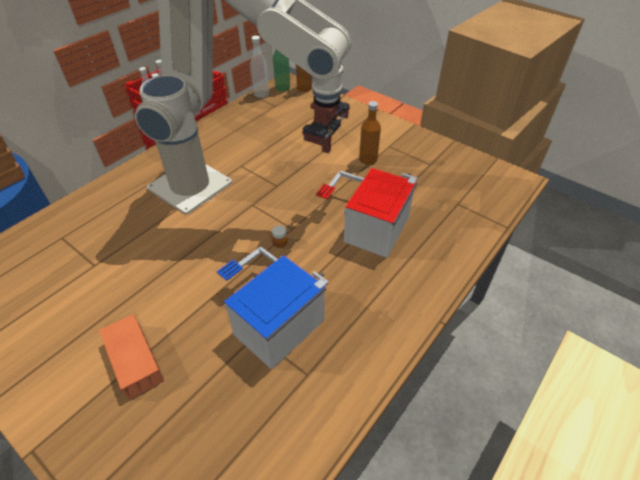

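The picture shows the red lid shut at (380,195), its paddle up at (326,190), the gripper clear at (325,130), and the jar, bottle and block at their starting pixels.

```bash
python3 -c "
from workcell import ctrl
print(ctrl.close_job())"
```

```text
the job is handed in; nothing more can be done
None
```

I pressed the red paddle down with closed fingertips and held the lid open for about 2.5 s. I then eased the paddle up at 8 to 16 mm/s until the contact force was zero, lifted the gripper about 150 mm clear and handed the job in at about 13.5 s. The hand-in gives no verdict.

**Lid open:** it measured about 1.08 rad, against the 0.9 rad needed.

**Lid shut:** the last camera fit gave 0.02 rad, which is shut within the fit's noise, with the paddle top at 95.7 mm against 95 mm expected. The wrist force was about zero.

**Other things:** the jar, bottle, block and blue bin look unmoved. The jar's detected point shifted about 13 mm between the first and last pictures, and the bottle's about 16 mm, nearly all of it in height. In the picture that is only 2 to 3 pixels, so I take it as recognition scatter, and the robot never went near either of them.

**Disagreement:** `recognise` placed the red paddle about 40 mm too far to the left, towards the lever bar. I used the colour and depth measurement, which agreed with the bin's geometry.

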